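Shut the marked tap in the bench tap box

TASK

Slide the cover of the grey tap box fully aside, to the box's left, so that the two taps under it are laid bare; then push the handle with the round disc end all the way shut, until it stands square across its pipe. Push gently with the fingertips only, never gripping or pinching the cover or the handles; leave the plain straight handle open as it is, the cover aside, and the things round the box where they lie.

Things in the scene. Friction and masses are not known exactly. Their poses are not given: they have to be found in the camera images.
- tap_box: Low grey steel box fixed to the bench, 240 x 240 mm, 66 mm high to the top of its two guide rails. Origin: centre of its underside, on the bench. Axes: x away from the robot, y to the box's left (along the rails), z up; yawed up to 0.35 rad. Left half: fixed deck, top at 52 mm, where the cover parks. Right half: the bay with the taps. Two hose barbs stick out 24 mm on the right.
- bay (a point): Centre of the bay's floor, 6 mm above the bench; axes of the box. The bay measures 232 mm (x) by 114 mm (y) inside, walls 4 mm thick, 56 mm high; hidden at first by the cover. Two copper pipes 12 mm thick (axis at height 18 mm) cross it along y, at box x = -50 and +45 mm, with one tap on each; which tap is on which pipe varies.
- cover (a joint): Slide of the cover, an aluminium plate 222 mm (x) by 116 mm (y), 4 mm thick, top at height 61 mm, captive in the rails (cannot be lifted). 0 = bay covered; grows in m as it moves to the box's left (+y); 0.115 at the end stop = bay fully open. Starts at 0 to 0.02. Friction about 2 N; stays where it is left.
- cover_lip (a point): On the cover, middle of the top edge of the finger lip's upright push face, at height 79 mm; axes of the box. The lip stands 18 mm above the cover and is 90 mm long along box x; its upright face looks to the box's right (-y); to the left it slopes down.
- tap_disc: The marked tap: brass tap body 28 mm across, whose handle ends in a round disc. Origin on its upright stem axis, about which the handle turns, at bench-top height. Lies at box (-50, -30) or (45, -30) mm. Its axes are those of the box.
- handle_disc (a joint): Turn of the marked handle: steel bar 12 mm wide ending in a flat disc 30 mm across, centred 47 mm from the stem axis; heights 35 to 45 mm. 0 = open, pointing to the box's right (-y) along its pipe; grows counter-clockwise from above to 1.571 = shut at the stop, pointing along box +x, across its pipe. Starts at 0 to 0.2. Turns with about 0.08 N m; stays where left.
- tip_disc (a point): Centre of the disc at the end of the marked handle, 47 mm from the stem axis, at height 40 mm; its y axis points back to the stem.
- tap_plain: The other tap, with the plain handle; origin on its upright stem axis at bench-top height, in the other of the two places. Axes of the box.
- handle_plain (a joint): Turn of the plain handle: a straight steel bar 12 mm wide that reaches 62 mm from its axis, heights 35 to 45 mm, no disc. Same sense as the other; starts at 0 to 0.08 (open) and must stay so.
- powder_jar_2: Small loose jar, 40 mm across and 54 mm high, standing near the front wall of the box. Origin: centre of its base. To be left alone.
- tweezers: Loose steel tweezers, 13 x 134 x 9 mm, lying along the front wall of the box. Origin: centre of the underside. To be left alone.
- eraser: Loose eraser, 23 x 52 x 12 mm, left of the box. Origin: centre of the underside. To be left alone.
- wax_ring: Loose green wax ring, 30 mm across and 10 mm high, left of the box. Origin: centre of the underside. To be left alone.
- pliers: Loose pliers, 49 x 170 x 14 mm, lying along the right side of the box beyond the hose barbs. Origin: centre of the underside. To be left alone.

How it is judged:
On the way, in this order (a step that is already met when the one before it is completed fails the run):
1. the cover is slid fully aside (at least 105 of 115 mm) (value of joint cover above 0.105 m and value of joint handle_disc below 0.5 rad), for 0.2 s.
2. the disc handle is pushed shut (at least 1.45 rad) with the cover still aside (value of joint handle_disc above 1.45 rad and value of joint cover above 0.1 m), for 0.2 s.
At the end, for the whole second after the job is handed in: The cover stands at least 100 mm of its 115 mm travel to the left, the disc handle is turned to at least 1.45 rad (shut is 1.571) and at rest, the plain handle is still open (below 0.2 rad), and the loose things are at rest (all of step 2 and value of joint handle_plain below 0.2 rad and velocity of joint handle_disc between -0.05 and 0.05 rad/s and linear speed of each of powder_jar_2, tweezers, eraser, wax_ring, pliers below 0.02 m/s); the robot touches nothing.
It fails at once if the plain handle is turned (past 0.2 rad) (value of joint handle_plain above 0.2 rad).
It fails at once if a loose thing beside the box is shifted or lifted by more than 20 mm (distance of any of powder_jar_2, tweezers, eraser, wax_ring, pliers from where it was at the start of the episode above 0.02 m).
It fails at once if a handle or the cover is pinched or forced (fingers press it with more than 32 N in all) (contact force between the fingers and handle_disc above 32 N or contact force between the fingers and handle_plain above 32 N or contact force between the fingers and cover above 32 N).
It also fails if it takes over 45 s, if anything falls off the work surface, if the arm or the gripper's body presses on something with over 40 N, if the wrist force passes 120 N, or if a joint passes its speed limit or range.

ROBOT

A 6-joint arm with a two-finger parallel gripper is mounted at the origin on a cart in front of the work surface, level with it; the furniture and walls round the work are solid. World frame = base frame: x ahead of the robot, y to its left, z up, the work surface at z = 0. Lengths are in m, angles in rad, forces in N, time in s.
With the tool pointing down it reaches from about 0.375 to 0.9 m from the base axis. Payload 3.1 kg.
Tool frame: the origin (TCP) lies at the very end of the fingers, on their centre line; the grasp point (between the pads) lies 19 mm behind it; x points along the fingers, y is the direction in which the jaws open and shut, and the axes are right-handed (so a half turn about x gives the same grasp; the last joint's range is limited). The gripper opens to 85 mm and grips with 20 to 120 N. Pads are 22 mm wide; open, the fingers measure 114 mm over their backs; the gripper's body (76 mm by 85 mm) begins 54 mm behind the grasp point. The pads swing forward as they close: fully open they stand 13 mm farther back than shut.
Start: joints at [-1.381, 0.527, 1.433, -0, 1.181, -0.178], TCP at [0.225, -0.583, 0.231] pointing down, gripper open.
Joint ranges: [-3.08, 3.08], [-0.75, 2.2], [0.22, 2.44], [-1.43, 4.57], [0, 2.65], [-2.85, 2.85]. Speed limits (rad/s): [2.79, 2.79, 3.14, 3.14, 3.14, 3.14].

INTERFACE

Orientations are given as a unit quaternion [x, y, z, w].
In Python, from station import manip gives the robot as it stands.
- The arm moves only by the shell command python3 -m jog 'ROWS' [FORCE]. ROWS is a JSON object of lists of equal length, an entry for each row: "linear": the shift along the tool's x, y, z in cm, a list of three; "twist": the turn about the tool's x in rad; "claw": the opening, from -1 (shut) to 1 (fully open). A call has 1 to 20 rows; each row is the pose to reach, as a shift and turn from the pose commanded when the call began, along the tool's axes at that moment; what a row does not reach only later rows make up. A row lasts 1/12 s, in which the tool goes at most 41.7 mm and 7.16 degrees, less where a joint would pass 70% of its speed; a pose out of reach is approached as far as the arm can. A call with a gripper value outside its range is refused whole. The fingers move at their own pace and stop on an object; FORCE is the grip in N (left out, the last holds). Time passes only in rows, so rows that repeat a pose let the fingers close. It gives the time, the measured TCP pose, the force and the opening at its end, in the units of the state.
- manip.sense(): the state, without advancing time (a new reading comes with each control period).
- manip.snapshot(name): name is "side" or "top"; returns a dict with "pixels" (384x512x3 uint8, red, green, blue), "camera_matrix" (3x3 intrinsics, pixels), "k1" (the pictures are not rectified: a ray, as slopes to the right and down, at radius r is drawn at 1 + k1 r^2 times it, then the intrinsics apply), "R" (3x3) and "t" (3): a world point X has camera coordinates R X + t. Camera axes: x right, y down, z forward; pixel columns grow to the right and rows downward; lengths in m; the calibration is good to about 2 mm. A picture is of the moment at which its call begins. There is no depth.
- manip.sign_off(): hands the job in, once; it reports no verdict.
The state is a dict: "t": time; "q": joint angles; "qd": joint speeds; "tau": joint torques, N m; "tcp_pos": TCP position; "tool_rot": TCP orientation; "force": force on the tool from outside, world axes, zero at the start; "ft_torque": the same for the moment, N m; "finger_gap": opening from 0.0 (shut) to 1.0 (fully open).
Only numpy, scipy, OpenCV 4.12 (cv2) and the standard library are available. Lean on these libraries where they do the work, as an engineer would, in place of code of your own. Each camera call takes 0.05 s, during which the arm holds its last target.

## Working session

There is one attempt and no reset: what is moved stays moved. The work goes in short steps, Python scripts to look and compute and a shell command to move; the robot and the scene stay as the last step left them, time stands still between calls to the robot, and variables do not carry over. Pictures are saved under pics/ and viewed, and the job is handed in when it is done.

```bash
ls; mkdir -p pics; python3 - <<'E'
from station import manip
import cv2,numpy as np
s=manip.sense();print({k:np.round(v,3) for k,v in s.items()})
for n in("side","top"):
    d=manip.snapshot(n);cv2.imwrite(f"pics/{n}0.png",d["pixels"][:,:,::-1])
    print(n,d["camera_matrix"],d["k1"],d["R"],d["t"])
E
```

```text
pics
{'t': np.float64(0.0), 'q': array([-1.38 ,  0.528,  1.434, -0.   ,  1.181, -0.178]), 'qd': array([-0.   ,  0.001, -0.001, -0.002, -0.   , -0.   ]), 'tau': array([ 0.0000e+00, -4.4235e+01, -1.7802e+01, -0.0000e+00,  8.0000e-03,
        0.0000e+00]), 'tcp_pos': array([ 0.225, -0.582,  0.23 ]), 'tool_rot': array([-0.695, -0.13 ,  0.695, -0.129]), 'force': array([ 0.755, -0.028,  0.187]), 'ft_torque': array([-0.04 , -0.032, -0.043]), 'finger_gap': np.float64(0.997)}
side [[383.97844094   0.         248.86991137]
 [  0.         383.97844094 192.04197383]
 [  0.           0.           1.        ]] -0.04238717900580037 [[-0.97597707 -0.21782251  0.00470194]
 [-0.10796143  0.46476222 -0.878829  ]
 [ 0.18924346 -0.85822458 -0.4771137 ]] [0.50997768 0.03860752 0.92035712]
top [[392.58478181   0.         251.65612837]
 [  0.         392.58478181 190.8110716 ]
 [  0.           0.           1.        ]] 0.012293358065650887 [[-0.01065993 -0.9992231  -0.03794154]
 [-0.99418463  0.01465719 -0.1066869 ]
 [ 0.10716013  0.03658362 -0.99356849]] [0.17762151 0.5184599  0.90674056]
```

View pics/top0.png

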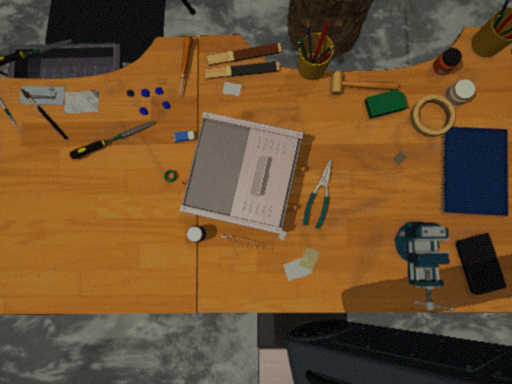

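View pics/side0.png

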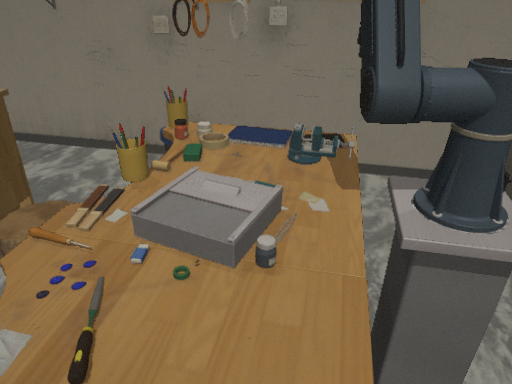

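The top view shows the box with corners near (207,115), (302,133), (279,231) and (182,211). The cover is over the right half with its lip at about (262,175), and the pliers lie to the right at about (320,195). I'll fit the box pose next.

```bash
cat > h.py <<'E'
from station import manip
import cv2,numpy as np
def dist(d): return np.array([d["k1"],0,0,0,0.])
def unproj(d,px,z):
    n=cv2.undistortPoints(np.array(px,float).reshape(-1,1,2),d["camera_matrix"],dist(d)).reshape(-1,2)
    R=np.array(d["R"]);t=np.array(d["t"]);c=-R.T@t
    r=np.c_[n,np.ones(len(n))]@R
    return c+r*((z-c[2])/r[:,2])[:,None]
def proj(d,X):
    return cv2.projectPoints(np.array(X,float).reshape(-1,1,3),cv2.Rodrigues(np.array(d["R"]))[0],np.array(d["t"]),d["camera_matrix"],dist(d))[0].reshape(-1,2)
def b2w(p,pts):
    x,y,a=p;pts=np.array(pts,float).reshape(-1,3);c,s=np.cos(a),np.sin(a)
    return np.c_[x+c*pts[:,0]-s*pts[:,1],y+s*pts[:,0]+c*pts[:,1],pts[:,2]]
def crop(d,name,u0,v0,w,h,k,polys=()):
    im=np.ascontiguousarray(d["pixels"][:,:,::-1])
    im=cv2.resize(im[v0:v0+h,u0:u0+w],None,fx=k,fy=k,interpolation=cv2.INTER_CUBIC)
    for P,col in polys:
        q=((proj(d,P)-[u0,v0]+.5)*k).astype(int)
        cv2.polylines(im,[q],True,col,1)
    cv2.imwrite(name,im)
E
python3 - <<'E'
from h import *
d=manip.snapshot("top")
print(unproj(d,[(207,115),(302,133),(279,231),(182,211)],.066))
crop(d,"pics/t1.png",165,100,180,150,4)
s=manip.snapshot("side");crop(s,"pics/s1.png",125,160,180,120,4)
E
```

```text
[[0.69818501 0.27315084 0.066     ]
 [0.65029395 0.05123481 0.066     ]
 [0.42432408 0.10865838 0.066     ]
 [0.47254883 0.3306482  0.066     ]]
```

View pics/t1.png

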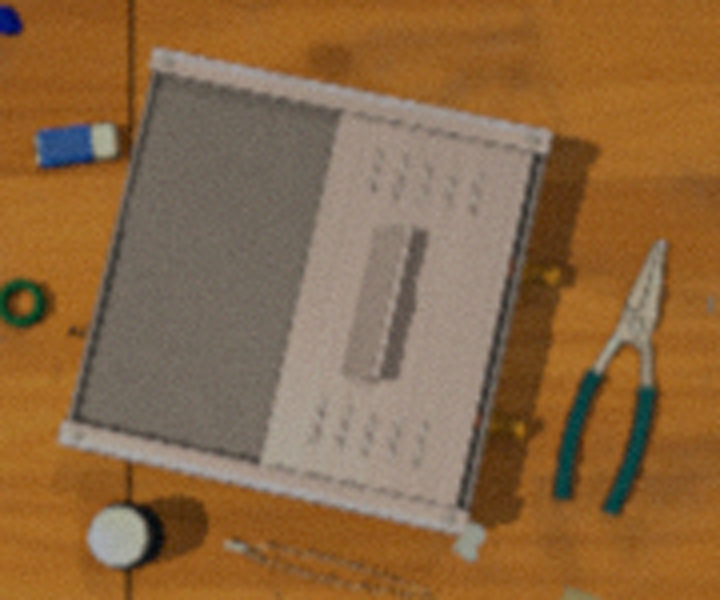

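View pics/s1.png

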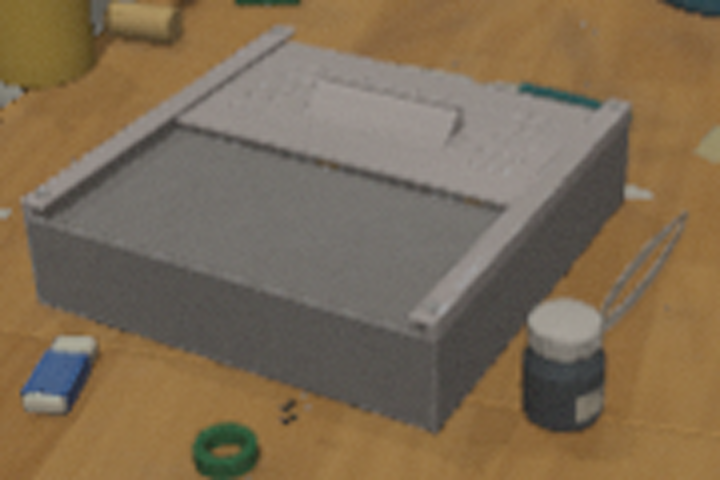

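```bash
cat > fit.py <<'E'
from h import *
from scipy.optimize import least_squares
E
python3 - <<'E'
from h import *
from scipy.optimize import least_squares
d=manip.snapshot("top");s=manip.snapshot("side")
C=[(.12,.12,.066),(.12,-.12,.066),(-.12,-.12,.066),(-.12,.12,.066)]
pt=np.array([(203.2,112),(302.7,132.5),(280.7,232.5),(180,209.5)])
ps=np.array([(132,211),(196,167),(282.5,185.7),(234.2,241)])
ft=lambda p:(proj(d,b2w(p,C))-pt).ravel()
fs=lambda p:(proj(s,b2w(p,C))-ps).ravel()
for f in(ft,fs,lambda p:np.r_[ft(p),fs(p)]):
    r=least_squares(f,[.56,.19,-.2]);print(r.x,np.round(r.fun,1))
p=r.x
np.save("box.npy",p)
# lip: push face top edge in crop coords
l=np.array([(408,228),(380,380)])/4+[165,100]
w=unproj(d,l,.079);c,sn=np.cos(p[2]),np.sin(p[2])
print("lip box",(w[:,:2]-p[:2])@np.array([[c,-sn],[sn,c]]))
e=np.array([(338,115),(262,460)])/4+[165,100]
w=unproj(d,e,.061);print("cover left edge box",(w[:,:2]-p[:2])@np.array([[c,-sn],[sn,c]]))
crop(d,"pics/t2.png",165,100,180,150,4,[(b2w(p,C),(0,0,255))])
crop(s,"pics/s2.png",125,160,180,120,4,[(b2w(p,C),(0,0,255))])
E
```

```text
[ 0.56362614  0.19300709 -0.23175572] [-0.  -1.   0.4 -0.6  0.5  0.7 -0.9  0.7]
[ 0.56125702  0.19622329 -0.23528527] [-1.5 -0.9 -0.8 -1.   1.6  0.   0.6  0.3]
[ 0.56271686  0.19370329 -0.23299621] [-0.2 -0.6  0.1 -0.1  0.1  1.2 -1.2  1.1 -1.5 -1.5 -1.1 -1.4  1.  -0.6
  0.4 -0.7]
lip box [[ 0.04305158 -0.05179274]
 [-0.04549227 -0.055221  ]]
cover left edge box [[ 0.10354687  0.00373749]
 [-0.10371973  0.00163808]]
```

View pics/t2.png

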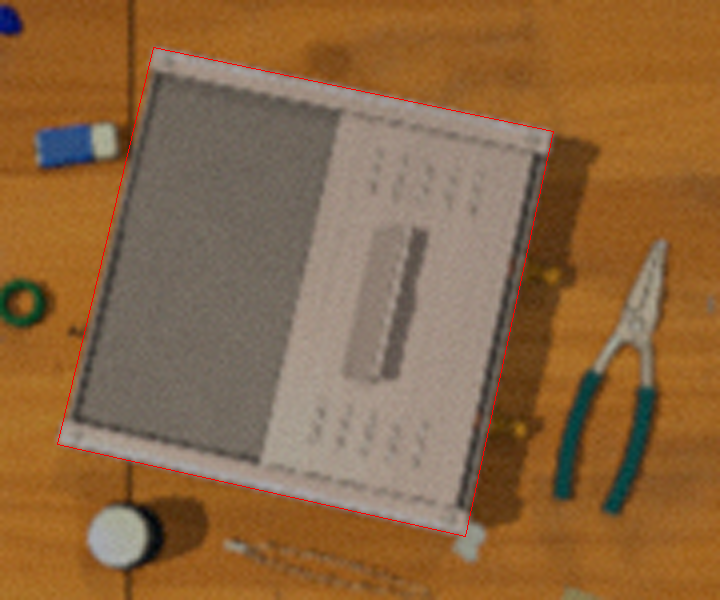

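```bash
cat > go.py <<'E'
from h import *
from scipy.spatial.transform import Rotation as Ro
import sys
p=np.array([.563,.1935,-.232])
def rel(target,verbose=1):
    """box-frame target (x,y,z) in m -> tool shift cm"""
    s=manip.sense();R=Ro.from_quat(s["tool_rot"]).as_matrix();T=np.array(s["tcp_pos"])
    c,sn=np.cos(p[2]),np.sin(p[2]);B=np.array([[c,-sn,0],[sn,c,0],[0,0,1]])
    cur=B.T@(T-[p[0],p[1],0])
    print("t",round(float(s["t"]),2),"tcp",np.round(T,4),"box mm",np.round(cur*1000,1),"F box",np.round(B.T@s["force"],1),"gap",round(float(s["finger_gap"]),2),"qd",np.abs(s["qd"]).max().round(3))
    print("tool axes in box:\n",np.round((B.T@R).T,3))
    for t in target:
        w=B@np.array(t)+[p[0],p[1],0]
        print(t,"-> shift cm",np.round(R.T@(w-T)*100,2))
    ay=B.T@R[:,1];print("yaw of tool y in box",np.round(np.arctan2(ay[1],ay[0]),3))
E
python3 -c "
from go import *
rel([(0,-.09,.15),(0,-.09,.066)])"
```

```text
t 0.3 tcp [ 0.2253 -0.5827  0.231 ] box mm [-150.2 -833.1  231. ] F box [-0.4 -0.3 -0.5] gap 1.0 qd 0.004
tool axes in box:
 [[-0.     0.001 -1.   ]
 [ 0.565 -0.825 -0.001]
 [-0.825 -0.565 -0.   ]]
(0, -0.09, 0.15) -> shift cm [  8.14 -52.8  -54.39]
(0, -0.09, 0.066) -> shift cm [ 16.54 -52.79 -54.39]
yaw of tool y in box -0.97
```

```bash
python3 -m jog '{"linear":[[0,-5,-5],[0,-10,-10],[0,-15,-15],[0,-20,-20],[0,-23,-23.5],[0,-26,-26.5],[0,-29,-29.5],[0,-32,-33],[0,-35,-36],[0,-38,-39],[0,-41,-42],[0,-44,-45],[0,-47,-48],[0,-50,-51],[0,-52.8,-54.4],[0,-52.8,-54.4],[4,-52.8,-54.4],[8,-52.8,-54.4],[8,-52.8,-54.4],[8,-52.8,-54.4]],"twist":[0,0,0.1,0.2,0.3,0.4,0.5,0.6,0.6,0.6,0.6,0.6,0.6,0.6,0.6,0.6,0.6,0.6,0.6,0.6],"claw":[-1,-1,-1,-1,-1,-1,-1,-1,-1,-1,-1,-1,-1,-1,-1,-1,-1,-1,-1,-1]}' 20
python3 - <<'E'
from go import *
rel([(0,-.09,.066)])
s=manip.snapshot("side");crop(s,"pics/s3.png",100,60,260,195,3)
E
```

```text
t: 1.97
tcp_pos: [0.5403, 0.1095, 0.145]
tool_rot: [-0.699, 0.08, 0.706, 0.08]
force: [-0.8, -0.2, -0.5]
finger_gap: 0.004
t 1.97 tcp [0.5403 0.1095 0.145 ] box mm [ -2.8 -86.9 145. ] F box [-0.7 -0.4 -0.5] gap 0.0 qd 0.095
tool axes in box:
 [[-0.01  -0.001 -1.   ]
 [ 0.005 -1.     0.001]
 [-1.    -0.005  0.01 ]]
(0, -0.09, 0.066) -> shift cm [ 7.9   0.3  -0.35]
yaw of tool y in box -1.566
```

View pics/s3.png

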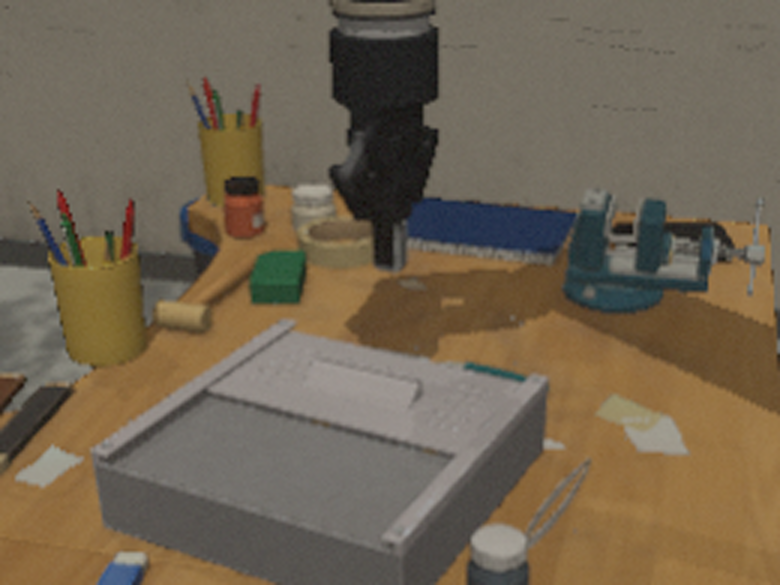

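The tool is shut and hovering right of the lip, clear of everything. I'll lower it to about 6 mm above the cover plate, behind the lip.

```bash
python3 -m jog '{"linear":[[2.5,0,-0.2],[5,0.1,-0.3],[6.5,0.1,-0.3],[7.6,0.1,-0.3],[7.6,0.1,-0.3],[7.6,0.1,-0.3]],"twist":[0,0,0,0,0,0],"claw":[-1,-1,-1,-1,-1,-1]}'
python3 - <<'E'
from go import *
rel([(0,.044,.067)])
s=manip.snapshot("side");crop(s,"pics/s4.png",150,100,180,130,4)
s=manip.snapshot("top");crop(s,"pics/t4.png",165,100,180,150,4)
E
```

```text
t: 2.52
tcp_pos: [0.5455, 0.1033, 0.0761]
tool_rot: [0.703, -0.082, -0.702, -0.082]
force: [0.3, -0.2, 0.7]
finger_gap: -0.002
t 2.52 tcp [0.5455 0.1033 0.0761] box mm [  3.7 -91.8  76.1] F box [ 0.4 -0.1  0.7] gap -0.0 qd 0.02
tool axes in box:
 [[ 0.001  0.    -1.   ]
 [-0.    -1.    -0.   ]
 [-1.     0.    -0.001]]
(0, 0.044, 0.067) -> shift cm [  0.91 -13.58   0.37]
yaw of tool y in box -1.571
```

View pics/s4.png

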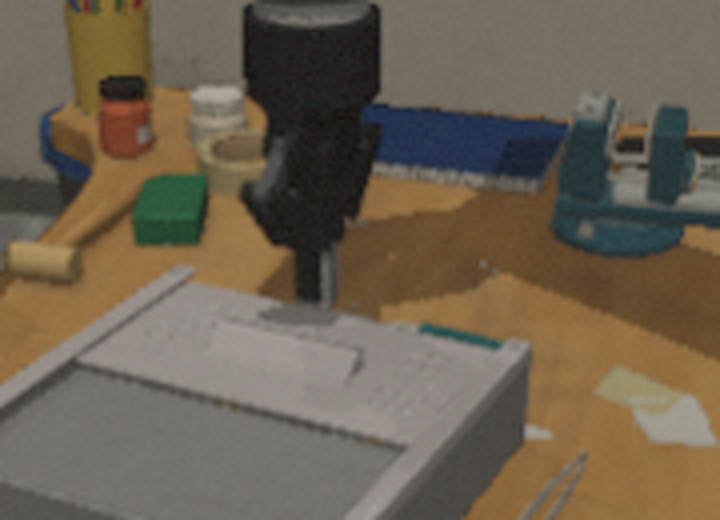

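View pics/t4.png

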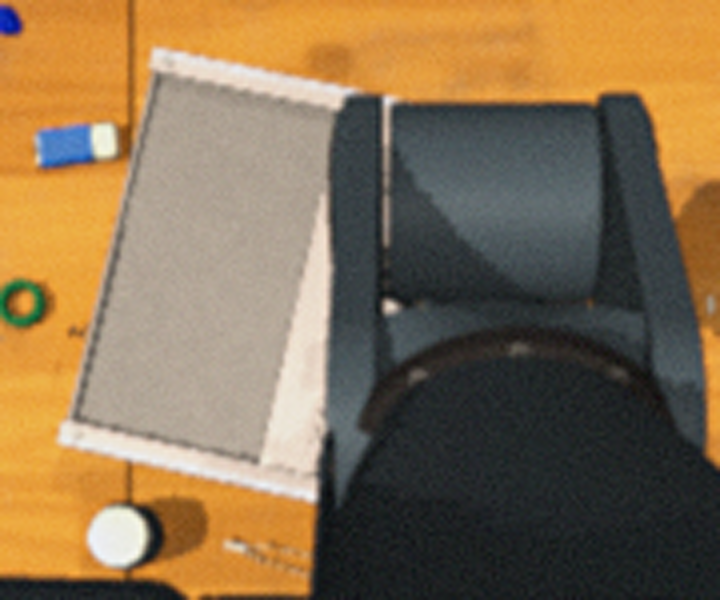

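```bash
python3 -m jog '{"linear":[[0.9,0,0],[0.9,-0.7,0.2],[0.9,-1.4,0.3],[0.9,-2.0,0.3],[0.9,-2.6,0.3],[0.9,-3.2,0.3],[0.9,-4,0.3],[0.9,-5,0.3],[0.9,-6,0.3],[0.9,-7,0.3],[0.9,-8,0.3],[0.9,-9,0.3],[0.9,-10,0.3],[0.9,-10.8,0.3],[0.9,-11.4,0.3],[0.9,-11.8,0.3],[0.9,-12.2,0.3],[0.9,-12.4,0.3],[0.9,-12.4,0.3],[0.9,-12.4,0.3]],"twist":[0,0,0,0,0,0,0,0,0,0,0,0,0,0,0,0,0,0,0,0],"claw":[-1,-1,-1,-1,-1,-1,-1,-1,-1,-1,-1,-1,-1,-1,-1,-1,-1,-1,-1,-1]}'
python3 - <<'E'
from go import *
rel([(0,.044,.067)])
s=manip.snapshot("side");crop(s,"pics/s5.png",125,110,180,150,4)
s=manip.snapshot("top");crop(s,"pics/t5.png",165,100,180,150,4)
E
```

```text
t: 4.28
tcp_pos: [0.5708, 0.2257, 0.0662]
tool_rot: [0.703, -0.081, -0.702, -0.082]
force: [-0.2, -0.6, 0.7]
finger_gap: -0.001
t 4.28 tcp [0.5708 0.2257 0.0662] box mm [ 0.2 33.1 66.2] F box [-0.1 -0.6  0.7] gap -0.0 qd 0.003
tool axes in box:
 [[ 0.     0.001 -1.   ]
 [ 0.    -1.    -0.001]
 [-1.    -0.    -0.   ]]
(0, 0.044, 0.067) -> shift cm [-0.08 -1.09  0.02]
yaw of tool y in box -1.57
```

View pics/s5.png

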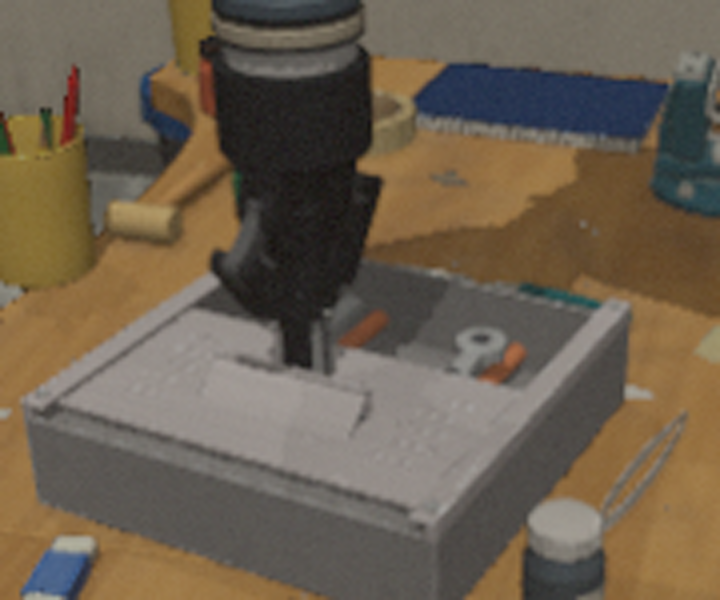

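View pics/t5.png

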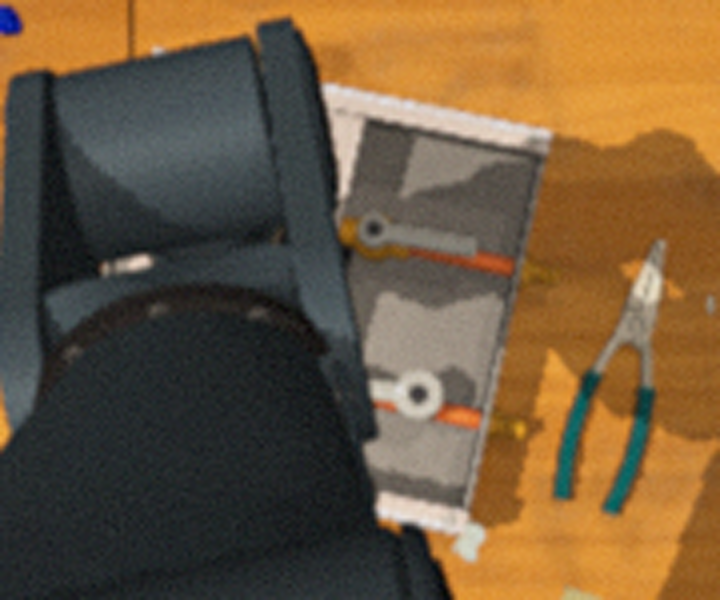

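The cover is almost there, and the disc handle is on the near pipe, with the disc at crop (418,393). I'll push on in small steps.

```bash
python3 -m jog '{"linear":[[0,-0.3,0],[0,-0.5,0],[0,-0.5,0],[0,-0.5,0]],"twist":[0,0,0,0],"claw":[-1,-1,-1,-1]}'
python3 -c "
from go import *
rel([])"
python3 -m jog '{"linear":[[0,-0.1,0],[0,-0.2,0],[0,-0.2,0],[0,-0.2,0]],"twist":[0,0,0,0],"claw":[-1,-1,-1,-1]}'
python3 - <<'E'
from go import *
rel([(0,.044,.067)])
s=manip.snapshot("side");crop(s,"pics/s6.png",125,160,180,120,4)
E
```

```text
t: 4.72
tcp_pos: [0.5718, 0.2303, 0.0662]
tool_rot: [-0.702, 0.082, 0.702, 0.082]
force: [0.1, -1.8, -1.1]
finger_gap: 0.004
t 4.72 tcp [0.5718 0.2303 0.0662] box mm [ 0.1 37.8 66.2] F box [ 0.5 -1.7 -1.1] gap 0.0 qd 0.002
tool axes in box:
 [[-0.     0.    -1.   ]
 [ 0.001 -1.    -0.   ]
 [-1.    -0.001  0.   ]]
yaw of tool y in box -1.57
t: 5.05
tcp_pos: [0.5722, 0.2322, 0.0662]
tool_rot: [-0.702, 0.082, 0.702, 0.082]
force: [0.9, -1.8, -0.7]
finger_gap: 0.003
t 5.05 tcp [0.5722 0.2322 0.0662] box mm [ 0.1 39.8 66.2] F box [ 1.3 -1.6 -0.7] gap 0.0 qd 0.003
tool axes in box:
 [[-0.    -0.    -1.   ]
 [ 0.001 -1.     0.   ]
 [-1.    -0.001  0.   ]]
(0, 0.044, 0.067) -> shift cm [-0.08 -0.42  0.01]
yaw of tool y in box -1.57
```

View pics/s6.png

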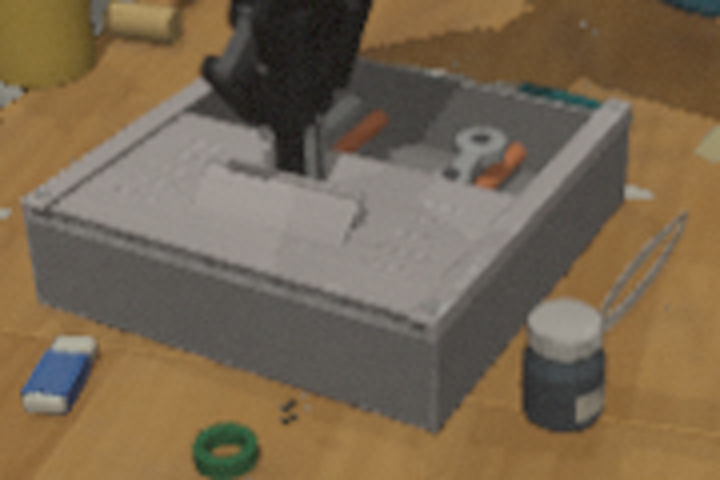

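```bash
for i in 1; do python3 -m jog '{"linear":[[0,-0.1,0],[0,-0.2,0],[0,-0.2,0],[0,-0.2,0]],"twist":[0,0,0,0],"claw":[-1,-1,-1,-1]}'; done
python3 -c "
from go import *
rel([])"; python3 -m jog '{"linear":[[0,-0.1,0],[0,-0.2,0],[0,-0.2,0],[0,-0.2,0]],"twist":[0,0,0,0],"claw":[-1,-1,-1,-1]}'
python3 - <<'E'
from go import *
rel([(0,.044,.067)])
E
```

```text
t: 5.43
tcp_pos: [0.5726, 0.234, 0.0663]
tool_rot: [-0.702, 0.082, 0.702, 0.081]
force: [0.3, -3.3, -0.6]
finger_gap: -0.002
t 5.43 tcp [0.5726 0.234  0.0663] box mm [ 0.1 41.6 66.3] F box [ 1.1 -3.1 -0.6] gap -0.0 qd 0.002
tool axes in box:
 [[-0.    -0.    -1.   ]
 [ 0.001 -1.     0.   ]
 [-1.    -0.001  0.   ]]
yaw of tool y in box -1.57
t: 5.77
tcp_pos: [0.5727, 0.2342, 0.0663]
tool_rot: [-0.702, 0.082, 0.703, 0.08]
force: [-0.4, -8.2, 0.5]
finger_gap: 0.004
t 5.77 tcp [0.5727 0.2342 0.0663] box mm [ 0.  41.8 66.3] F box [ 1.5 -8.   0.5] gap 0.0 qd 0.003
tool axes in box:
 [[-0.001 -0.004 -1.   ]
 [ 0.002 -1.     0.004]
 [-1.    -0.002  0.001]]
(0, 0.044, 0.067) -> shift cm [-0.07 -0.22  0.  ]
yaw of tool y in box -1.569
```

The force rise to 8 N shows the cover is at its end stop. I'll back off, lift and measure the disc.

```bash
python3 -m jog '{"linear":[[0,0.4,0],[0,1,0],[0,1.6,0],[-2,2,0],[-5,2.5,0],[-5,5,0],[-5,8,2],[-5,11,5],[-5,14,8],[-5,14,8],[-5,14,8]],"twist":[0,0,0,0,0,0,0,0,0,0,0],"claw":[-1,-1,-1,-1,-1,-1,-1,-1,-1,-1,-1]}'
python3 - <<'E'
from go import *
rel([(-.09,-.085,.11),(-.09,-.085,.03)])
d=manip.snapshot("top")
c,sn=np.cos(p[2]),np.sin(p[2])
for px,z in(((269.5,198.25),.045),((258.2,157.5),.045)):
    w=unproj(d,[px],z);print("box mm",(w[:,:2]-p[:2])@np.array([[c,-sn],[sn,c]])*1000)
crop(d,"pics/t7.png",165,100,180,150,4)
s=manip.snapshot("side");crop(s,"pics/s7.png",125,130,180,150,4)
E
```

```text
t: 6.68
tcp_pos: [0.4598, 0.1174, 0.1164]
tool_rot: [-0.701, 0.082, 0.704, 0.082]
force: [1.0, 0.1, -0.5]
finger_gap: -0.003
t 6.68 tcp [0.4598 0.1174 0.1164] box mm [-82.9 -97.7 116.4] F box [ 0.9  0.3 -0.5] gap -0.0 qd 0.127
tool axes in box:
 [[-0.004 -0.    -1.   ]
 [-0.001 -1.     0.   ]
 [-1.     0.001  0.004]]
(-0.09, -0.085, 0.11) -> shift cm [ 0.64 -1.27  0.71]
(-0.09, -0.085, 0.03) -> shift cm [ 8.64 -1.28  0.68]
yaw of tool y in box -1.572
box mm [[-45.45166782 -77.17933014]]
box mm [[ 43.55834492 -30.16919576]]
```

View pics/s7.png

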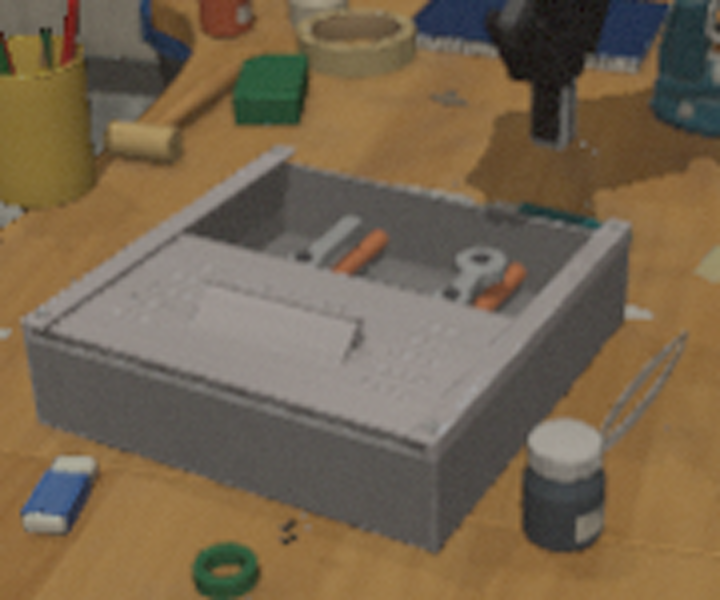

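View pics/t7.png

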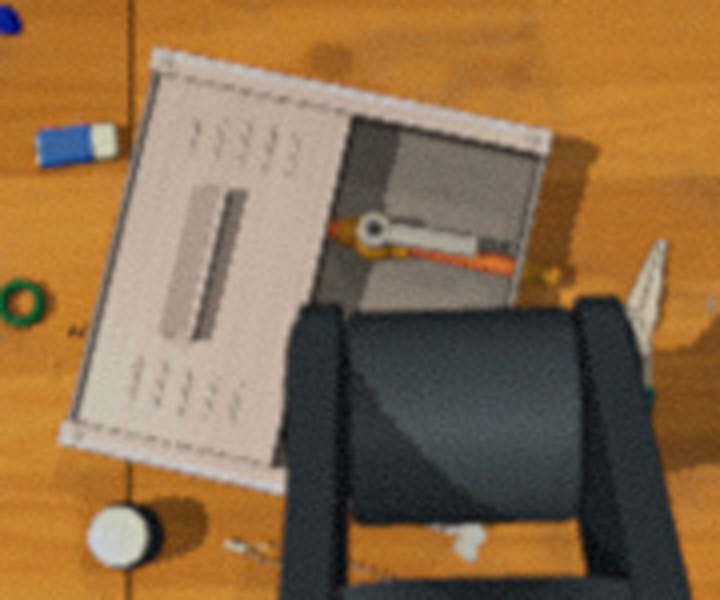

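The cover is fully aside. The disc tip measures box (-45,-77), so the handle is at about 0.1 rad, and the plain stem measures (43.6,-30), which agrees with the given spot. Next I'll enter the bay behind the disc.

```bash
python3 -m jog '{"linear":[[0,-0.5,0.5],[0,-0.5,0.5],[0,-0.5,0.5]],"twist":[0,0,0],"claw":[-1,-1,-1]}'
python3 - <<'E'
from go import *
rel([(-.09,-.09,.05),(-.09,-.09,.031)])
E
```

```text
t: 7.03
tcp_pos: [0.4603, 0.1251, 0.1163]
tool_rot: [0.703, -0.081, -0.702, -0.081]
force: [0.1, -0.6, 0.3]
finger_gap: -0.003
t 7.03 tcp [0.4603 0.1251 0.1163] box mm [-84.2 -90.2 116.3] F box [ 0.2 -0.6  0.3] gap -0.0 qd 0.006
tool axes in box:
 [[ 0.001  0.    -1.   ]
 [ 0.002 -1.    -0.   ]
 [-1.    -0.002 -0.001]]
(-0.09, -0.09, 0.05) -> shift cm [ 6.63 -0.02  0.58]
(-0.09, -0.09, 0.031) -> shift cm [ 8.53 -0.02  0.59]
yaw of tool y in box -1.568
```

```bash
python3 -m jog '{"linear":[[0,0,0.6],[2,0,0.6],[4,0,0.6],[6,0,0.6],[7.3,0,0.6],[8.5,0,0.6],[8.5,0,0.6],[8.5,0,0.6]],"twist":[0,0,0,0,0,0,0,0],"claw":[-1,-1,-1,-1,-1,-1,-1,-1]}'
python3 - <<'E'
from go import *
rel([(-.0703,-.09,.031),(-.0574,-.0907,.031),(-.0396,-.0857,.031),(-.0253,-.0741,.031),(-.0201,-.0665,.031),(-.017,-.0592,.031)])
s=manip.snapshot("side");crop(s,"pics/s8.png",200,110,110,110,5)
E
```

```text
t: 7.7
tcp_pos: [0.4531, 0.1257, 0.0308]
tool_rot: [-0.702, 0.082, 0.703, 0.081]
force: [0.1, 0.1, 0.3]
finger_gap: 0.002
t 7.7 tcp [0.4531 0.1257 0.0308] box mm [-91.4 -91.2  30.8] F box [0.  0.1 0.3] gap 0.0 qd 0.029
tool axes in box:
 [[-0.002 -0.    -1.   ]
 [ 0.001 -1.     0.   ]
 [-1.    -0.001  0.002]]
(-0.0703, -0.09, 0.031) -> shift cm [-0.02 -0.12 -2.11]
(-0.0574, -0.0907, 0.031) -> shift cm [-0.02 -0.05 -3.4 ]
(-0.0396, -0.0857, 0.031) -> shift cm [-0.02 -0.54 -5.18]
(-0.0253, -0.0741, 0.031) -> shift cm [-0.03 -1.7  -6.61]
(-0.0201, -0.0665, 0.031) -> shift cm [-0.03 -2.46 -7.13]
(-0.017, -0.0592, 0.031) -> shift cm [-0.03 -3.19 -7.44]
yaw of tool y in box -1.57
```

View pics/s8.png

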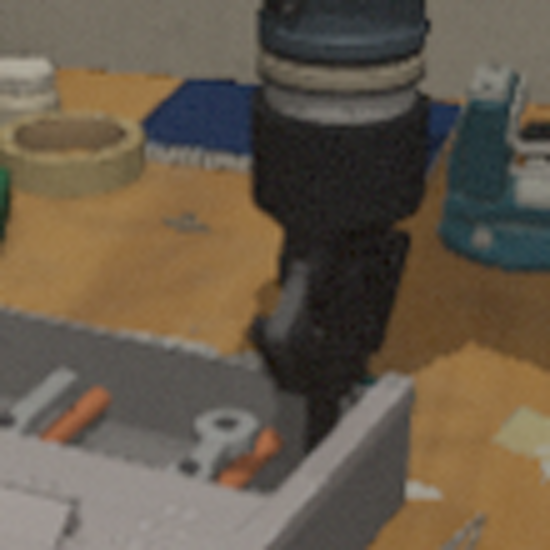

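The fingers are in the bay behind the disc, at crop (225,430), with no contact force. I'll push along the arc.

```bash
python3 -m jog '{"linear":[[0,-0.1,-1.0],[0,-0.1,-1.8],[0,-0.1,-2.5],[0,-0.05,-3.0],[0,-0.05,-3.4],[0,-0.15,-3.9],[0,-0.3,-4.4],[0,-0.45,-4.8],[0,-0.6,-5.2],[0,-0.9,-5.6],[0,-1.15,-6.0],[0,-1.4,-6.3],[0,-1.7,-6.6],[0,-1.7,-6.6],[0,-1.7,-6.6]],"twist":[0,0,0,0,0,0,0,0,0,0,0,0,0,0,0],"claw":[-1,-1,-1,-1,-1,-1,-1,-1,-1,-1,-1,-1,-1,-1,-1]}'
python3 - <<'E'
from go import *
rel([(-.0201,-.0665,.031),(-.017,-.0592,.031)])
s=manip.snapshot("side");crop(s,"pics/s9.png",200,110,110,110,5)
d=manip.snapshot("top");crop(d,"pics/t9.png",200,100,120,140,4)
E
```

```text
t: 9.0
tcp_pos: [0.5227, 0.1275, 0.0314]
tool_rot: [0.703, -0.081, -0.702, -0.082]
force: [0.0, -0.2, -0.3]
finger_gap: -0.001
t 9.0 tcp [0.5227 0.1275 0.0314] box mm [-24.  -73.5  31.4] F box [ 0.1 -0.2 -0.3] gap -0.0 qd 0.008
tool axes in box:
 [[ 0.002  0.001 -1.   ]
 [ 0.001 -1.    -0.001]
 [-1.    -0.001 -0.002]]
(-0.0201, -0.0665, 0.031) -> shift cm [ 0.04 -0.7  -0.39]
(-0.017, -0.0592, 0.031) -> shift cm [ 0.04 -1.43 -0.7 ]
yaw of tool y in box -1.57
```

View pics/s9.png

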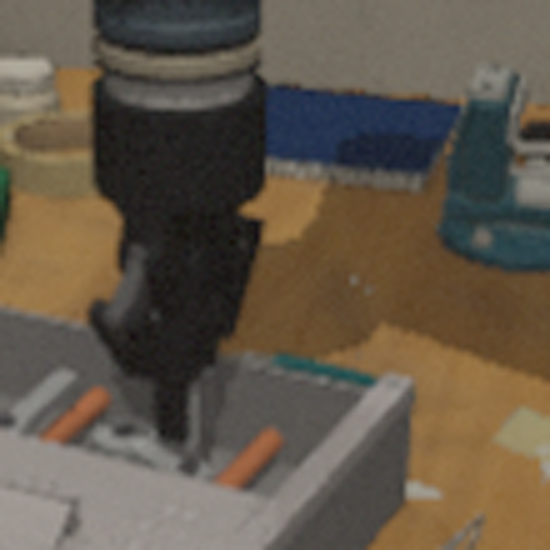

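View pics/t9.png

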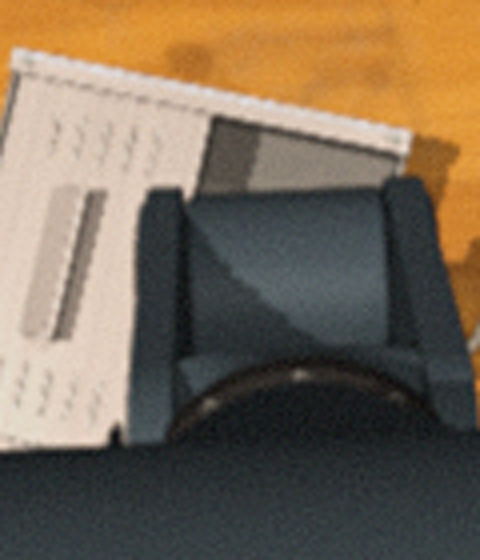

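The disc has swung with the finger and is now partly hidden by the cover edge. I'll continue the arc, gently at the end.

```bash
python3 -m jog '{"linear":[[0,-0.35,-0.2],[0,-0.7,-0.4],[0,-0.95,-0.5],[0,-1.15,-0.6],[0,-1.3,-0.65],[0,-1.3,-0.65],[0,-1.3,-0.65]],"twist":[0,0,0,0,0,0,0],"claw":[-1,-1,-1,-1,-1,-1,-1]}'
python3 -c "
from go import *
rel([])"
python3 -m jog '{"linear":[[0,-0.1,0],[0,-0.15,0],[0,-0.15,0]],"twist":[0,0,0],"claw":[-1,-1,-1]}'
python3 -c "
from go import *
rel([])"
```

```text
t: 9.68
tcp_pos: [0.5314, 0.1384, 0.0314]
tool_rot: [0.703, -0.081, -0.702, -0.082]
force: [0.1, -1.4, -0.2]
finger_gap: -0.003
t 9.68 tcp [0.5314 0.1384 0.0314] box mm [-18.  -60.9  31.4] F box [ 0.4 -1.3 -0.2] gap -0.0 qd 0.003
tool axes in box:
 [[ 0.001  0.    -1.   ]
 [ 0.001 -1.    -0.   ]
 [-1.    -0.001 -0.001]]
yaw of tool y in box -1.57
t: 9.93
tcp_pos: [0.5313, 0.1396, 0.0313]
tool_rot: [-0.702, 0.082, 0.702, 0.081]
force: [-0.7, -2.0, 0.3]
finger_gap: 0.005
t 9.93 tcp [0.5313 0.1396 0.0313] box mm [-18.5 -59.7  31.3] F box [-0.2 -2.1  0.3] gap 0.01 qd 0.001
tool axes in box:
 [[-0.    -0.    -1.   ]
 [ 0.001 -1.     0.   ]
 [-1.    -0.001  0.   ]]
yaw of tool y in box -1.57
```

```bash
python3 -m jog '{"linear":[[0,-0.1,0],[0,-0.15,0],[0,-0.15,0]],"twist":[0,0,0],"claw":[-1,-1,-1]}'
python3 -m jog '{"linear":[[0,-0.1,0],[0,-0.15,0],[0,-0.15,0]],"twist":[0,0,0],"claw":[-1,-1,-1]}'
python3 - <<'E'
from go import *
rel([])
s=manip.snapshot("side");crop(s,"pics/s10.png",200,130,110,100,6)
E
```

```text
t: 10.18
tcp_pos: [0.5317, 0.1411, 0.0313]
tool_rot: [-0.702, 0.082, 0.702, 0.082]
force: [-1.3, -0.9, 0.5]
finger_gap: -0.001
t: 10.43
tcp_pos: [0.5321, 0.1426, 0.0313]
tool_rot: [0.702, -0.082, -0.702, -0.082]
force: [-0.4, -1.8, 0.0]
finger_gap: 0.002
t 10.43 tcp [0.5321 0.1426 0.0313] box mm [-18.3 -56.6  31.3] F box [ 0.1 -1.8  0. ] gap 0.0 qd 0.003
tool axes in box:
 [[ 0.     0.    -1.   ]
 [ 0.001 -1.    -0.   ]
 [-1.    -0.001 -0.   ]]
yaw of tool y in box -1.57
```

View pics/s10.png

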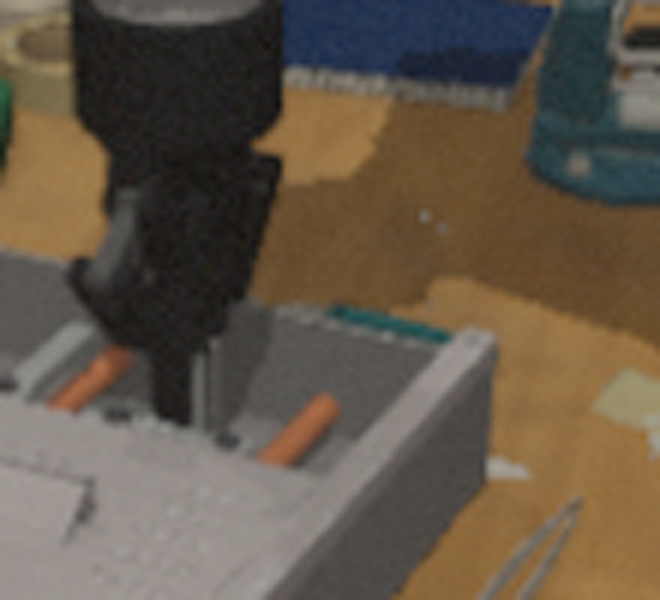

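```bash
python3 -m jog '{"linear":[[0,-0.1,0],[0,-0.2,0],[0,-0.2,0]],"twist":[0,0,0],"claw":[-1,-1,-1]}'
python3 -c "
from go import *
rel([])" | head -1
python3 -m jog '{"linear":[[0,-0.1,0],[0,-0.15,0],[0,-0.15,0]],"twist":[0,0,0],"claw":[-1,-1,-1]}'
python3 -c "
from go import *
rel([])"|head -1
```

```text
t: 10.73
tcp_pos: [0.5324, 0.1445, 0.0313]
tool_rot: [-0.702, 0.082, 0.703, 0.081]
force: [-0.5, -2.4, 0.5]
finger_gap: -0.004
t 10.73 tcp [0.5324 0.1445 0.0313] box mm [-18.5 -54.7  31.3] F box [ 0.1 -2.5  0.5] gap -0.0 qd 0.003
t: 10.98
tcp_pos: [0.5322, 0.1456, 0.0312]
tool_rot: [-0.702, 0.082, 0.703, 0.081]
force: [-0.9, -5.2, 0.2]
finger_gap: -0.001
t 10.98 tcp [0.5322 0.1456 0.0312] box mm [-18.9 -53.7  31.2] F box [ 0.3 -5.2  0.2] gap -0.0 qd 0.003
```

```bash
python3 -m jog '{"linear":[[0,-0.1,0],[0,-0.15,0],[0,-0.15,0]],"twist":[0,0,0],"claw":[-1,-1,-1]}'
python3 -c "
from go import *
rel([])"|head -1
```

```text
t: 11.23
tcp_pos: [0.5313, 0.1468, 0.031]
tool_rot: [-0.701, 0.082, 0.704, 0.081]
force: [-2.6, -5.9, 1.7]
finger_gap: -0.0
t 11.23 tcp [0.5313 0.1468 0.031 ] box mm [-20.1 -52.8  31. ] F box [-1.2 -6.3  1.7] gap -0.0 qd 0.003
```

The handle has met its stop: the finger is sliding sideways along the disc at 6 N. I'll back off, lift clear and look.

```bash
python3 -m jog '{"linear":[[0,0.5,0],[0,1.2,0],[0,2,0],[0,2,0],[-2,2,0],[-5,2,0],[-8,2,0],[-11,2,0],[-13,2,0],[-14,4,0],[-14,8,0],[-14,12,0],[-14,16,0],[-14,20,0],[-14,24,0],[-14,27,0],[-14,30,0],[-14,30,0],[-14,30,0]],"twist":[0,0,0,0,0,0,0,0,0,0,0,0,0,0,0,0,0,0,0],"claw":[-1,-1,-1,-1,-1,-1,-1,-1,-1,-1,-1,-1,-1,-1,-1,-1,-1,-1,-1]}'
python3 - <<'E'
from go import *
rel([])
s=manip.snapshot("side");crop(s,"pics/s11.png",125,130,180,150,4)
d=manip.snapshot("top");crop(d,"pics/t11.png",165,100,180,150,4)
E
```

```text
t: 12.82
tcp_pos: [0.4645, -0.1463, 0.1715]
tool_rot: [0.703, -0.083, -0.702, -0.083]
force: [-0.3, -0.7, -0.1]
finger_gap: -0.001
t 12.82 tcp [ 0.4645 -0.1463  0.1715] box mm [ -17.7 -353.4  171.5] F box [-0.1 -0.8 -0.1] gap -0.0 qd 0.05
tool axes in box:
 [[ 0.001  0.    -1.   ]
 [-0.003 -1.    -0.   ]
 [-1.     0.003 -0.001]]
yaw of tool y in box -1.574
```

View pics/t11.png

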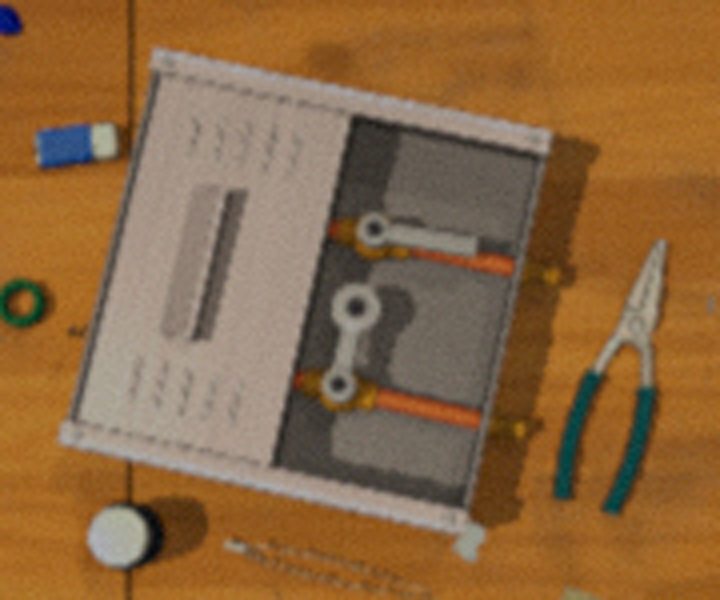

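View pics/s11.png

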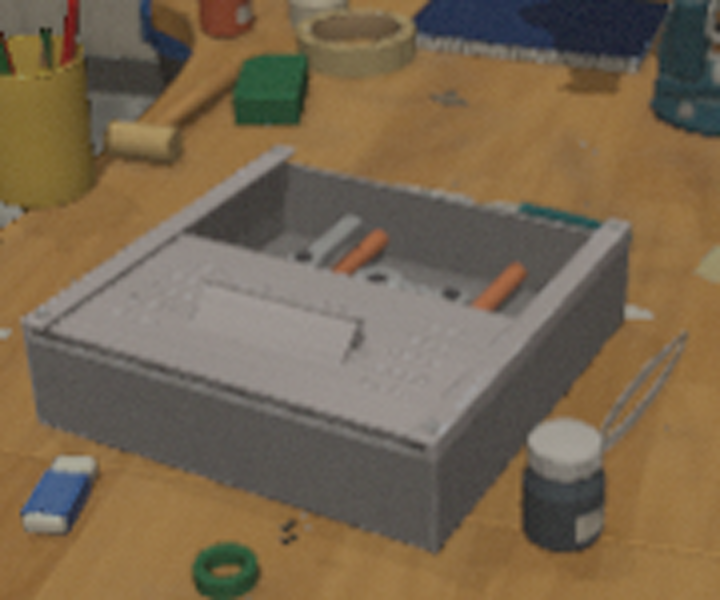

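```bash
python3 - <<'E'
from go import *
d=manip.snapshot("top");c,sn=np.cos(p[2]),np.sin(p[2])
w=unproj(d,np.array([(340,385),(356,307),(374,229),(475,245)])/4+[165,100],.045)
b=(w[:,:2]-p[:2])@np.array([[c,-sn],[sn,c]]);print(b*1000)
for i in(0,2):
    v=b[i+1]-b[i];print(np.linalg.norm(v),np.arctan2(v[0],-v[1]))
# cover right edge
w=unproj(d,np.array([(350,120),(273,465)])/4+[165,100],.061);print((w[:,:2]-p[:2])@np.array([[c,-sn],[sn,c]])*1000)
E
```

```text
[[-50.7454255  -31.46654094]
 [ -3.58204899 -30.52491635]
 [ 44.2971925  -30.73388417]
 [ 47.59986026 -91.17768997]]
0.04717277541797064 1.5907588397179047
0.06053396793912827 0.05458602111844228
[[ 101.77661453   -3.79611053]
 [-105.45790655   -4.96358558]]
```

The disc handle measures 1.59 rad ± a few hundredths, which matches the stop. The plain handle is at 0.05 rad, the cover is at its stop, and the arm is clear.

```bash
python3 -c "
from station import manip
print(manip.sense()['force']);print(manip.sign_off())"
```

```text
[-0.10132758  1.04270119 -0.50773777]
the job is handed in; nothing more can be done
None
```

The cover is fully aside to the box's left and the disc handle is shut across its pipe. I handed the job in at about 13 s, well inside the 45 s limit; sign-off gave no verdict.

**Cover:** I pushed it by the lip with shut fingers. It stopped moving and the force rose to about 8 N, which I took as the end stop.

**Disc handle:** It is on the near pipe. I pushed it round from behind the disc to its stop, with readings of 6 N at most.

**Last checks from the top picture:**
- The disc handle reads about 1.59 rad, which is the 1.571 stop within measuring error. Its disc centre lies 47 mm from the stem, as it should.
- The plain handle reads about 0.05 rad, so it is still open.
- The cover's right edge is about 4 mm on the bay side of the box's middle line, consistent with the stop.
- By eye, the jar, tweezers, eraser, wax ring and pliers have not moved.
- The arm was clear of everything, with no contact force.

**One mismatch:** the handle met its stop about 6 mm later than I had worked out. The fingertips are probably thinner than I assumed. At the very end the finger slid about 1 mm along the disc, with no visible effect.

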